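# Slide the fondue pan in under the glass shelf

### The arm

A 6-joint arm with a two-finger parallel gripper is mounted at the origin on the work surface. World frame = base frame: x ahead of the robot, y to its left, z up, the work surface at z = 0. Lengths are in mm, angles in rad, forces in N, time in s.
With the tool pointing down it reaches from about 325 to 850 mm from the base axis. Payload 15.5 kg.
Tool frame: the origin (TCP) lies at the centre of the arm's flange, where the gripper is bolted on; the fingertips stand 191 mm ahead of it and the grasp point (between the pads) lies 172 mm ahead of it (hold_point_z is the distance from the TCP to the grasp point, in mm); z points along the fingers, x is the direction in which the jaws open and shut, and the axes are right-handed (so a half turn about z gives the same grasp; the last joint's range is limited). The gripper opens to 91 mm and grips with 3 to 60 N. Pads are 32 mm wide; open, the fingers measure 118 mm over their backs; the gripper's body (76 mm by 178 mm) begins 60 mm behind the grasp point.
Start: joints at [-1.435, 0.494, 1.345, -0, 1.302, -0.096], TCP at [143.582, -608.286, 404.715] pointing down, gripper open.
Joint ranges: [-2.91, 2.91], [-0.82, 2.16], [0.22, 2.67], [-1.22, 4.37], [0.12, 2.79], [-3.08, 3.08]. Speed limits (rad/s): [1.89, 1.89, 2.57, 3.01, 3.01, 3.01].

### API

Orientations are given as a rotation vector (axis times angle).
In Python, from plant import * gives the robot as it stands. The module is installed in compiled form; this text tells all that it offers.
- The arm moves only by the tool drive_tool, never from a script. Its argument "steps" is a list of rows, each a list of 7 numbers: the finger opening in cm, from 0 to 9.12, then the shift along the tool's x, y, z in cm, then the turn, a rotation vector about the tool's x, y, z in rad. In form: [[jaw, x, y, z, wx, wy, wz], ...]. A call has 1 to 5 rows; each row is the pose to reach, as a shift and turn from the pose commanded when the call began, along the tool's axes at that moment; what a row does not reach only later rows make up. A row lasts 1/12 s, in which the tool goes at most 41.7 mm and 7.16 degrees, less where a joint would pass 70% of its speed; a pose out of reach is approached as far as the arm can. A call with a gripper value outside its range is refused whole. The fingers move at their own pace and stop on an object; "squeeze" is the grip in N (left out, the last holds). Time passes only in rows, so rows that repeat a pose let the fingers close. It gives the time, the measured TCP pose, the force and the opening at its end, in the units of the state.
- observe(): the state, without advancing time (a new reading comes with each control period).
- snapshot(name): name is "scene" or "top"; returns (picture, depth): 384x512x3 uint8, red, green, blue; 384x512 float32, mm along the optical axis (not along the pixel's ray), 0 where there is no reading.
- calibration(name): a dict with "vertical_fov" (degrees; the focal length in pixels is half the picture's height over the tangent of half this angle, whatever the lens; pixels are square), "cx", "cy" (the principal point, pixels), "extrinsics" (4x4, takes a point from camera to world coordinates). Camera axes: x right, y up, looking along -z (the intrinsics and any distortion apply to the point x, -y, -z); pixel columns grow to the right and rows downward; lengths in mm; the calibration is good to about 2 mm. A picture is of the moment at which its call begins. calibration takes no time and is no camera call.
- hand_in(): hands the job in, once; it reports no verdict.
Trained networks look in the newest picture that a camera, given by its name, has taken for a name from the list of things; names that differ only in an ending like _2 or _b are one class to them, and where a whole thing is asked for, a point or a joint stands for the part that bears it (a point fixed in the world has none). Each returns a list of dicts, best first, with "conf" (0 to 1); they miss things now and then, are a little off and sometimes report something else, mostly with a low value. They report only what shows in the picture. A call takes as long as a camera call. They do not tell look-alikes from the thing itself.
- look_for(query, camera): "centre" ([column, row] in pixels, amid what is visible of it).
The state is a dict: "t": time; "joint_positions": joint angles; "joint_velocities": joint speeds; "joint_efforts": joint torques, N m; "eef_pos": TCP position; "ee_rot": TCP orientation; "force": force on the tool from outside, world axes, zero at the start; "torque": the same for the moment, N m; "gripper_width": finger opening in mm.
Only numpy, scipy, OpenCV 4.12 (cv2) and the standard library are available. Lean on these libraries where they do the work, as an engineer would, in place of code of your own. Each camera call takes 0.05 s, during which the arm holds its last target. There are 200 camera calls.

### The job

The lidded fondue pan stands beside the drawer stand with its long handle tucked beneath it: keeping the pan's base on the table all the way, never lifted or tipped, draw it out by the bar on its lid until the handle is clear of the stand, and let go. Then take it by the handle and slide it in through the open side of the glass shelf until its base stands inside the round cork mark there, with the handle pointing straight out of the open side, and let go. Do not knock the glass shelf, and leave the vase, the votive glass and the book where they are.

Things in the scene. Friction and masses are not known exactly. Their poses are not given: they have to be found in the camera images.
- pan: Low steel fondue pan with a fixed flat lid, 114 mm across (lid rim 118 mm) and 60 mm high without its lid bar (86 mm with it), 0.55 to 0.9 kg. Origin: centre of its underside, on the table (z = 0). Its stick handle points along its own +y. Bar, handle and lid are all one rigid piece with it.
- pan_bar: The pan's dark wooden lid bar: 60 mm long along the pan's y, 16 mm wide, from 70 to 86 mm above the table, on two 12 mm wide posts (lid at 60 mm), standing across the lid's middle. Same origin and axes as the pan.
- pan_handle: The pan's dark wooden stick handle: straight and level, 18 mm wide, 18 mm tall (33 to 51 mm above the table), its grip from 70 to 143 mm out from the pan's axis along the pan's +y (a steel neck joins it to the wall). Same origin and axes as the pan.
- bar_mid (a point): Centre of the lid bar, on the pan's axis, 78 mm above the table.
- handle_grip (a point): Point on the centre line of the handle, 117 mm from the pan's axis, 42 mm above the table: a good place to hold it.
- handle_end (a point): Free end of the handle, 143 mm from the pan's axis, 42 mm above the table.
- stand: Fixed dark wooden drawer stand, 300 mm (its x) by 200 mm (its y), 155 mm high: drawers on two 15 mm end panels at the ends of its x; beneath it a clear space 85 mm high, open to -y and +y. Origin: on the table under its centre. The pan starts before its -y face (y = -100 mm), near a cork mark centred at y = -170 mm, with its handle under the stand.
- shelf: Fixed glass shelf on four 12 mm steel posts (x = +-107, y = -107 and +47 mm). Glass 230 mm (its x) by 170 mm, from y = -115 to +55 mm, underside 115 mm, top 123 mm up (post caps 128). Rails 20 mm high join the posts on three sides; only the +y side, towards the stand, is open. Origin: on the table, at the centre of its cork mark.
- shelf_round (a point): Centre of the flat round cork mark (134 mm across, flush with the table) under the glass shelf, at the shelf's origin: the pan's goal.
- vase: Bystander: blue ceramic vase, 74 mm across, 130 mm high; origin centre of its underside.
- votive: Bystander: green glass votive cup, 68 mm across, 70 mm high; origin centre of its underside.
- book: Bystander: closed book lying flat on top of the drawer stand, 106 x 154 x 26 mm; origin centre of its underside, long side along its y.
Mind the look-alikes: they are no part of the job. Of the things like the pan, leave any that is orange or purple; of the rest the larger one is meant.

How it is judged:
By the outcome, as a careful person would: the job done as asked, in the order asked, and still so for the second after the job is handed in, with the robot touching nothing.
It also fails if it takes over 54 s, if anything falls off the work surface, if the arm or the gripper's body presses on something with over 40 N, if the wrist force passes 120 N, or if a joint passes its speed limit or range.

## Working session

There is one attempt and no reset: what is moved stays moved. The work goes in short steps, Python scripts to look and compute and a tool call to move; the robot and the scene stay as the last step left them, time stands still between calls to the robot, and variables do not carry over. Pictures are saved under pics/ and viewed, about 8 in all and at most 12, crops included, and the job is handed in when it is done.

Besides the shell and the picture viewer there is one more tool, called after "Request:" as name(argument=value, ...), one argument or row to a line, values as JSON. drive_tool: Moves the arm, as the interface text tells. Its arguments: {"type":"object","properties":{"steps":{"type":"array"},"squeeze":{"type":"number"}},"required":["steps"]}

```bash
mkdir -p pics; cat > h.py <<'E'
from plant import *
import numpy as np, cv2
from scipy.spatial.transform import Rotation as R
def K(n):
    c=calibration(n); f=192/np.tan(np.radians(c["vertical_fov"])/2); return c,f
def cloud(n,d):
    c,f=K(n); v,u=np.mgrid[0:d.shape[0],0:d.shape[1]]
    p=np.stack([(u-c["cx"])/f*d,-(v-c["cy"])/f*d,-d],-1)
    E=np.array(c["extrinsics"]); return p@E[:3,:3].T+E[:3,3]
def proj(n,P):
    c,f=K(n);E=np.array(c["extrinsics"]); q=(np.atleast_2d(P)-E[:3,3])@E[:3,:3]
    return np.c_[c["cx"]+f*q[:,0]/-q[:,2], c["cy"]-f*q[:,1]/-q[:,2]]
E
python3 - <<'E'
from h import *
s=observe(); print({k:np.round(v,3) for k,v in s.items()})
for n in("scene","top"):
    im,d=snapshot(n); cv2.imwrite(f"pics/{n}0.png",im[:,:,::-1]); np.savez(f"{n}0.npz",im=im,d=d)
    c=calibration(n); print(n,{k:(np.round(v,3).tolist() if not isinstance(v,str) else v) for k,v in c.items()})
    P=cloud(n,d)
    for q in("pan","pan_bar","pan_handle","stand","shelf","shelf_round","vase","votive","book"):
        for r in look_for(q,n)[:4]:
            u,v=map(int,r["centre"]); print(q,np.round(r["centre"],1),round(r["conf"],2),P[v,u].round(0))
E
```

```text
{'t': np.float64(0.0), 'joint_positions': array([-1.435,  0.494,  1.346, -0.   ,  1.303, -0.095]), 'joint_velocities': array([ 0.001, -0.001, -0.001,  0.   , -0.001,  0.   ]), 'joint_efforts': array([-2.0000e-03, -8.7884e+01, -3.8187e+01,  7.0000e-02,  5.3000e-02,
       -0.0000e+00]), 'eef_pos': array([ 143.544, -608.127,  404.128]), 'ee_rot': array([-2.463e+00,  1.949e+00,  1.000e-03]), 'force': array([ 0.106, -0.011,  0.249]), 'torque': array([-0.019, -0.037,  0.047]), 'gripper_width': np.float64(90.98)}
scene {'vertical_fov': 49.657, 'cx': 254.047, 'cy': 187.793, 'extrinsics': [[0.318, -0.81, 0.493, 1113.077], [0.948, 0.274, -0.161, -5.213], [-0.004, 0.518, 0.855, 1220.988], [0.0, 0.0, 0.0, 1.0]]}
pan [250.7 137. ] 0.91 [246. 266.  67.]
pan [258.7 210.6] 0.87 [527. 200.  61.]
pan [220.3 167.8] 0.79 [316. 134.  40.]
pan [377.1 181.6] 0.75 [541. 616.  43.]
pan_bar [249.  130.2] 0.63 [231. 267.  87.]
pan_bar [218.8 162.9] 0.52 [310. 130.  63.]
pan_handle [356.7 172.3] 0.45 [464. 585.   1.]
pan_handle [207.1 183.1] 0.38 [363.  75.  38.]
stand [307.  202.5] 0.95 [608. 320. 181.]
shelf
[... 613 characters left out ...]
bar [246.8 183.3] 0.61 [519. 212.  87.]
pan_bar [227.6 274. ] 0.45 [224. 270.  83.]
pan_bar [120.4 176.3] 0.43 [539. 632.  56.]
pan_bar [248.6 183.7] 0.41 [519. 206.  84.]
pan_handle [135.2 199. ] 0.66 [465. 597.  -2.]
pan_handle [199.3 268.3] 0.56 [230. 371.   1.]
pan_handle [286.6 232.7] 0.5 [358.  76.  40.]
stand [198.1 190.7] 0.7 [491. 358. 157.]
shelf [391.4 185.6] 0.68 [ 516. -249.  124.]
shelf_round [251.3 183.4] 0.43 [519. 196.  82.]
shelf_round [275.8 114.4] 0.35 [738. 122. 126.]
vase [276.3 118.3] 0.59 [731. 117. 101.]
vase [249.  185.1] 0.49 [513. 202.  83.]
vase [196.2 190.5] 0.23 [491. 365. 155.]
votive [327.7 121.1] 0.76 [747. -70.   1.]
book [186.7 160. ] 0.71 [580. 393. 180.]
```

```bash
python3 -c "
import cv2
a=cv2.imread('pics/scene0.png');b=cv2.imread('pics/top0.png')
print(a.shape)"
```

```text
(384, 512, 3)
```

View pics/top0.png

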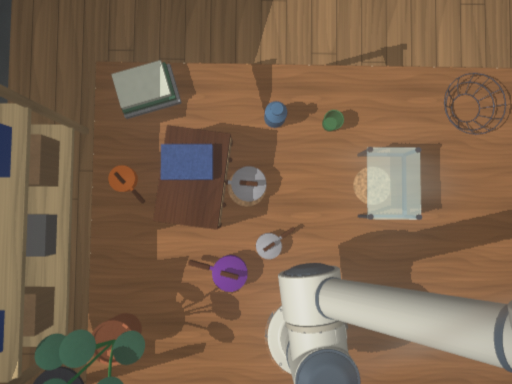

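View pics/scene0.png

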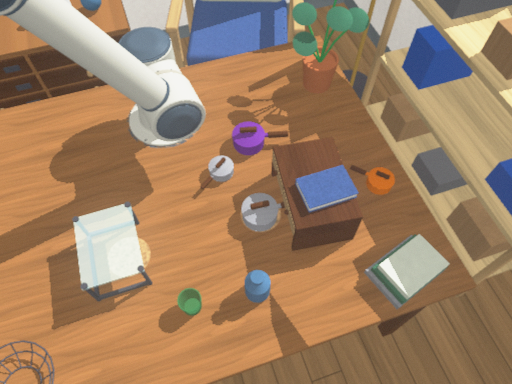

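Candidates for the pan in the top picture are orange (123,179), purple (230,272), small steel (268,246) and larger steel (248,185). I choose the larger steel one at (248,185), which has its handle under the stand. Next I measure poses and check with a close crop.

```bash
cat > m.py <<'E'
from h import *
def load(n): z=np.load(f"{n}0.npz"); return z["im"],z["d"]
def rect(Q):
    (c,s,a)=cv2.minAreaRect(Q[:,:2].astype(np.float32)); return np.round(c,1),np.round(s,1),round(a,2)
for n in("top","scene"):
    im,d=load(n);P=cloud(n,d);ok=d>0
    X,Y,Z=P[...,0],P[...,1],P[...,2]
    st=ok&(Z>147)&(Z<195)&(abs(X-500)<190)&(Y>200)&(Y<530); print(n,"stand",rect(P[st]),np.median(Z[st]))
    st=ok&(Z>147)&(Z<163)&(abs(X-500)<190)&(Y>200)&(Y<530); print(n,"stand top",rect(P[st]))
    bk=ok&(Z>172)&(Z<192)&(abs(X-500)<190)&(Y>250)&(Y<530); print(n,"book",rect(P[bk]))
    gl=ok&(Z>112)&(Z<135)&(abs(X-530)<190)&(Y<-100)&(Y>-420); print(n,"glass",gl.sum(),rect(P[gl]),np.median(Z[gl]))
    r=np.hypot(X-522,Y-200)<75
    lid=ok&r&(Z>50)&(Z<68); print(n,"lid",lid.sum(),np.median(Z[lid]),cv2.minEnclosingCircle(P[lid][:,:2].astype(np.float32)),rect(P[lid]))
    hsv=cv2.cvtColor(im,cv2.COLOR_RGB2HSV)
    b=ok&r&(Z>72)&(Z<98); 
    if b.sum()>5: print(n,"bar",b.sum(),rect(P[b]),P[b].mean(0))
    for nm,c,rr in(("vase",(735,115),60),("votive",(742,-70),60)):
        m=ok&(np.hypot(X-c[0],Y-c[1])<rr)&(Z>25); print(n,nm,P[m].mean(0).round(0),P[m].max(0).round(0),P[m].min(0).round(0))
    np.save(n+"P.npy",P)
im,_=load("top"); a=cv2.resize(im[125:245,195:315],(400,400),interpolation=cv2.INTER_CUBIC);b=cv2.resize(im[125:245,335:455],(400,400),interpolation=cv2.INTER_CUBIC)
cv2.imwrite("pics/crop1.png",np.hstack([a,b])[:,:,::-1])
E
python3 m.py
```

```text
top stand (array([531.2, 378.7]), array([203. , 300.1]), 82.96) 155.27985243582862
top stand top (array([531.2, 378.7]), array([203. , 300.1]), 82.96)
top book (array([573.8, 393.1]), array([104. , 151.8]), 0.71)
top glass 3849 (array([ 522.2, -258.4]), array([229.6, 173.2]), 0.51) 122.26558908824995
top lid 854 56.558585480692955 ((518.662841796875, 205.36767578125), 58.57439422607422) (array([518.1, 205.7]), array([114.2, 114.2]), 89.86)
top bar 92 (array([519. , 205.4]), array([59.1, 16.1]), 85.44) [518.59524218 205.35813106  84.65079627]
top vase [745. 120.  95.] [788. 154. 136.] [717.  83.  25.]
top votive [741. -81.  55.] [770. -45.  77.] [ 703. -110.   25.]
scene stand (array([531. , 382.2]), array([204.8, 303.6]), 83.06) 157.66565642933142
scene stand top (array([531. , 382.1]), array([204.4, 303.6]), 83.06)
scene book (array([573.8, 396.6]), array([110. , 156.3]), 0.71)
scene glass 4478 (array([ 521.5, -255.3]), array([233.3, 171.5]), 0.06) 123.86347926714723
scene lid 826 58.27688767415361 ((519.5843505859375, 211.56320190429688), 62.29667282104492) (array([519.4, 207.8]), array([116.3, 115. ]), 44.66)
scene bar 114 (array([519.9, 208.4]), array([59.8, 17.6]), 86.45) [521.13926185 207.44148376  84.94487011]
scene vase [767. 116.  94.] [792. 156. 138.] [719.  83.  25.]
scene votive [732. -76.  56.] [770. -42.  75.] [ 702. -108.   25.]
```

View pics/crop1.png

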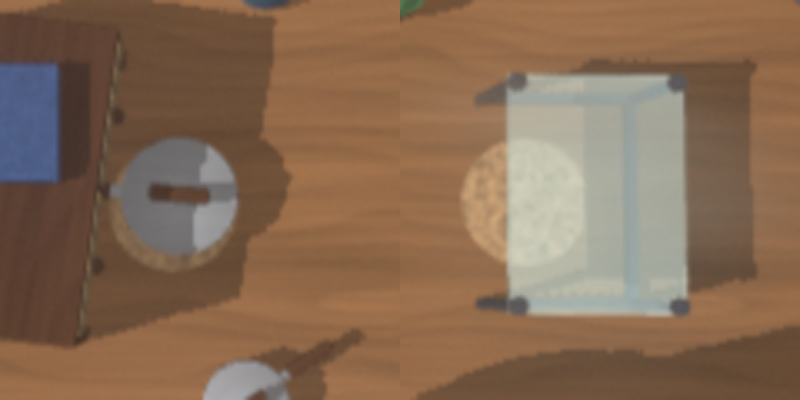

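The crop confirms the target: a large steel pan with its bar along world y and its neck running left under the stand. The shelf opens left (+y) and the cork is at about (372,186). Next I plan the reach.

```bash
cat >> h.py <<'E'
def rot(h): # tool down, tool-x heading h deg
    c,s=np.cos(np.radians(h)),np.sin(np.radians(h)); return np.array([[c,s,0],[s,-c,0],[0,0,-1.]])
def cur():
    s=observe(); M=R.from_rotvec(s["ee_rot"]).as_matrix(); return s["eef_pos"],np.degrees(np.arctan2(M[1,0],M[0,0])),s
def plan(p0,h0,p1,h1,n):  # n calls; prints row shift(cm)/turn per call end
    p0,p1=np.array(p0,float),np.array(p1,float)
    for i in range(n):
        a=p0+(p1-p0)/n; M=rot(h0)
        print(np.round(M.T@((p1-p0)/n)/10,2), "wz",round(-np.radians((h1-h0)/n),4), "len",np.linalg.norm((p1-p0)/n).round(0))
        p0,h0,n=a,h0+(h1-h0)/n,n-1
E
python3 - <<'E'
from h import *
c,f=K("top");E=np.array(c["extrinsics"])
for px in((372.0,185.6),(353.6,185.6),(390.5,185.6)):
    r=E[:3,:3]@np.array([(px[0]-c["cx"])/f,-(px[1]-c["cy"])/f,-1]); print("cork",(E[:3,3]-r*E[2,3]/r[2]).round(1))
p,h,s=cur(); print(p,h)
plan([143.58,-608.29,404.7],h,[519.5,192,340],-4.5,5)
E
```

```text
cork [ 521.1 -228.8    0. ]
cork [ 520.3 -164.     0. ]
cork [ 521.8 -294.     0. ]
[ 143.57297864 -608.28096573  404.70161576] -76.7187521192032
[-13.85 -10.99   1.29] wz -0.2521 len 177.0
[-10.67 -14.1    1.29] wz -0.2521 len 177.0
[ -6.82 -16.32   1.29] wz -0.2521 len 177.0
[ -2.53 -17.5    1.29] wz -0.2521 len 177.0
[  1.92 -17.58   1.29] wz -0.2521 len 177.0
```

Request:
drive_tool(
  steps=[
    [9.1, -2.77, -2.2, 0.26, 0, 0, -0.05],
    [9.1, -5.54, -4.4, 0.52, 0, 0, -0.101],
    [9.1, -8.31, -6.59, 0.77, 0, 0, -0.151],
    [9.1, -11.08, -8.79, 1.03, 0, 0, -0.202],
    [9.1, -13.85, -10.99, 1.29, 0, 0, -0.2521],
  ],
)

```text
t: 1.42
eef_pos: [219.1, -446.7, 391.8]
ee_rot: [2.691, -1.622, 0.0]
force: [1.3, -0.8, 0.2]
gripper_width: 91.0
```

Request:
drive_tool(
  steps=[
    [9.1, -2.13, -2.82, 0.26, 0, 0, -0.05],
    [9.1, -4.27, -5.64, 0.52, 0, 0, -0.101],
    [9.1, -6.4, -8.46, 0.77, 0, 0, -0.151],
    [9.1, -8.54, -11.28, 1.03, 0, 0, -0.202],
    [9.1, -10.67, -14.1, 1.29, 0, 0, -0.2521],
  ],
)

```text
t: 1.83
eef_pos: [294.2, -286.6, 379.0]
ee_rot: [2.873, -1.27, 0.001]
force: [0.4, 0.1, -0.2]
gripper_width: 91.2
```

Request:
drive_tool(
  steps=[
    [9.1, -1.36, -3.26, 0.26, 0, 0, -0.05],
    [9.1, -2.73, -6.53, 0.52, 0, 0, -0.101],
    [9.1, -4.09, -9.79, 0.77, 0, 0, -0.151],
    [9.1, -5.46, -13.06, 1.03, 0, 0, -0.202],
    [9.1, -6.82, -16.32, 1.29, 0, 0, -0.2521],
  ],
)

```text
t: 2.25
eef_pos: [369.5, -126.5, 366.2]
ee_rot: [3.01, -0.899, 0.001]
force: [0.5, -1.0, -0.9]
gripper_width: 91.0
```

Request:
drive_tool(
  steps=[
    [9.1, -0.51, -3.5, 0.26, 0, 0, -0.05],
    [9.1, -1.01, -7.0, 0.52, 0, 0, -0.101],
    [9.1, -1.52, -10.5, 0.77, 0, 0, -0.151],
    [9.1, -2.02, -14.0, 1.03, 0, 0, -0.202],
    [9.1, -2.53, -17.5, 1.29, 0, 0, -0.2521],
  ],
)

```text
t: 2.67
eef_pos: [444.7, 33.9, 353.2]
ee_rot: [-3.099, 0.513, -0.001]
force: [-0.6, -1.1, -0.5]
gripper_width: 91.0
```

Request:
drive_tool(
  steps=[
    [9.1, 0.38, -3.52, 0.26, 0, 0, -0.05],
    [9.1, 0.77, -7.03, 0.52, 0, 0, -0.101],
    [9.1, 1.15, -10.55, 0.77, 0, 0, -0.151],
    [9.1, 1.54, -14.06, 1.03, 0, 0, -0.202],
    [9.1, 1.92, -17.58, 1.29, 0, 0, -0.2521],
  ],
)

```text
t: 3.08
eef_pos: [519.9, 194.0, 340.2]
ee_rot: [-3.139, 0.119, -0.0]
force: [1.0, -0.8, 0.2]
gripper_width: 91.0
```

```bash
python3 - <<'E'
from h import *
im,d=snapshot("scene"); P=cloud("scene",d); np.savez("s1.npz",im=im,d=d)
X,Y,Z=P[...,0],P[...,1],P[...,2]
p,h,s=cur(); print(p,h)
g=(d>0)&(abs(X-520)<120)&(abs(Y-192)<120)
M=rot(h); 
for lo,hi in((146,165),(165,185),(185,205),(212,240),(240,270),(270,300),(300,330)):
    m=g&(Z>lo)&(Z<hi)
    if m.sum(): q=(P[m]-p)@M; print(lo,m.sum(),"toolx",np.percentile(q[:,0],[1,99]).round(0),"tooly",np.percentile(q[:,1],[1,99]).round(0))
a=cv2.resize(im[90:290,170:370],(600,600),interpolation=cv2.INTER_CUBIC); cv2.imwrite("pics/s1.png",a[:,:,::-1])
E
```

```text
[522.22361859 198.19305356 339.96269019] -4.0400993400648595
146 761 toolx [-124.  109.] tooly [-119.   10.]
165 36 toolx [-53.  55.] tooly [-15.  19.]
185 3 toolx [-58. -50.] tooly [18. 19.]
212 58 toolx [-72.  80.] tooly [-34.  40.]
240 323 toolx [-77.  88.] tooly [-35.  41.]
270 437 toolx [-11.  87.] tooly [-32.  39.]
300 25 toolx [ 4. 32.] tooly [-33.  40.]
```

View pics/s1.png

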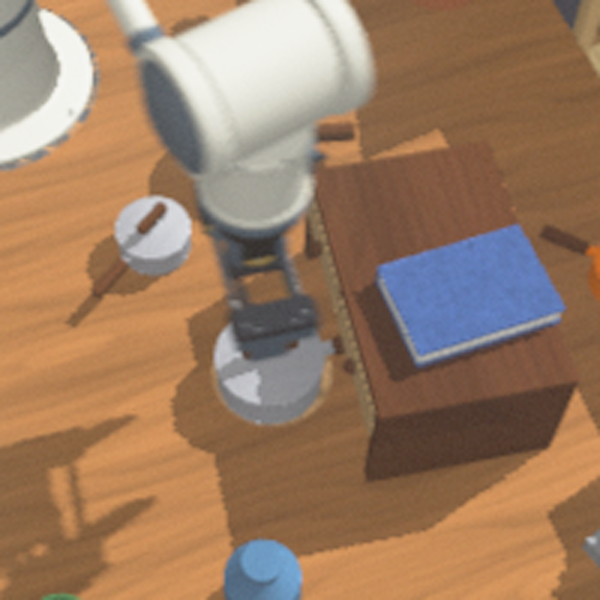

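```bash
python3 - <<'E'
from h import *
p,h,s=cur(); print(p,h,s["t"],s["joint_velocities"].round(3))
plan([519.5,192,340.2],-4.5,[520,199,256],-4.5,1)
E
```

```text
[522.22361859 198.19305356 339.96269019] -4.0400993400648595 3.1333 [-0.072 -0.046  0.091 -0.007 -0.036 -0.006]
[-0.01 -0.7   8.42] wz -0.0 len 84.0
```

Request:
drive_tool(
  steps=[
    [9.1, 0, 0, 0, 0, 0, 0],
    [9.1, 0, 0, 0, 0, 0, 0],
  ],
)

```text
t: 3.3
eef_pos: [519.3, 192.4, 339.9]
ee_rot: [3.139, -0.122, -0.001]
force: [-0.9, -0.7, -0.6]
gripper_width: 91.1
```

Request:
drive_tool(
  steps=[
    [7, 0, -0.2, 2.4, 0, 0, 0],
    [6, 0, -0.4, 4.8, 0, 0, 0],
    [5, 0, -0.6, 7.0, 0, 0, 0],
    [4, 0, -0.7, 8.0, 0, 0, 0],
    [4, 0, -0.7, 8.4, 0, 0, 0],
  ],
)

```text
t: 3.72
eef_pos: [519.4, 198.1, 255.0]
ee_rot: [3.138, -0.125, -0.004]
force: [-0.2, -0.2, -0.0]
gripper_width: 60.0
```

Request:
drive_tool(
  steps=[
    [3.2, 0, 0, 0, 0, 0, 0],
    [2.6, 0, 0, 0, 0, 0, 0],
    [2.2, 0, 0, 0, 0, 0, 0],
    [1.8, 0, 0, 0, 0, 0, 0],
    [1.4, 0, 0, 0, 0, 0, 0],
  ],
  squeeze=8,
)

```text
t: 4.13
eef_pos: [520.2, 199.0, 257.0]
ee_rot: [-3.139, 0.123, -0.002]
force: [-0.1, -0.3, 0.5]
gripper_width: 27.1
```

Request:
drive_tool(
  steps=[
    [1.0, 0, 0, 0, 0, 0, 0],
    [1.0, 0, 0, 0, 0, 0, 0],
    [1.0, 0, 0, 0, 0, 0, 0],
  ],
  squeeze=20,
)

```text
t: 4.38
eef_pos: [519.9, 199.0, 256.5]
ee_rot: [-3.139, 0.123, 0.0]
force: [-2.3, -0.1, 6.9]
gripper_width: 16.1
```

Request:
drive_tool(
  steps=[
    [1.0, 0.03, 0.5, 0, 0, 0, 0],
    [1.0, 0.1, 1.6, 0, 0, 0, 0],
    [1.0, 0.22, 3.1, 0, 0, 0, 0],
    [1.0, 0.34, 4.6, 0, 0, 0, 0],
    [1.0, 0.46, 6.1, 0, 0, 0, 0],
  ],
  squeeze=25,
)

```text
t: 4.8
eef_pos: [520.0, 137.3, 256.5]
ee_rot: [-3.139, 0.123, -0.002]
force: [0.1, 4.6, 4.5]
gripper_width: 15.9
```

Request:
drive_tool(
  steps=[
    [1.0, 0.13, 1.5, 0, 0, 0, -0.01],
    [1.0, 0.27, 3.0, 0, 0, 0, -0.025],
    [1.0, 0.4, 4.5, 0, 0, 0, -0.04],
    [1.0, 0.53, 6.0, 0, 0, 0, -0.055],
    [1.0, 0.66, 7.5, 0, 0, 0, -0.068],
  ],
)

```text
t: 5.22
eef_pos: [520.6, 61.8, 256.5]
ee_rot: [-3.141, 0.015, -0.001]
force: [0.1, 4.6, 4.6]
gripper_width: 15.6
```

Request:
drive_tool(
  steps=[
    [1.0, 0.0, 1.0, 0, 0, 0, -0.006],
    [1.0, 0, 1.5, 0, 0, 0, -0.006],
    [1.0, 0, 1.5, 0, 0, 0, -0.006],
    [1.0, 0, 1.5, 0, 0, 0, -0.006],
  ],
)

```text
t: 5.55
eef_pos: [520.6, 46.6, 256.6]
ee_rot: [3.141, -0.008, 0.001]
force: [-0.4, -4.2, 4.5]
gripper_width: 16.2
```

Request:
drive_tool(
  steps=[
    [1.8, 0, 0, 0, 0, 0, 0],
    [2.2, 0, 0, 0, 0, 0, 0],
    [3.0, 0, 0, 0, 0, 0, 0],
    [4.5, 0, 0, 0, 0, 0, 0],
    [6, 0, 0, 0, 0, 0, 0],
  ],
)

```text
t: 5.97
eef_pos: [520.3, 47.6, 256.1]
ee_rot: [-3.142, 0.007, 0.0]
force: [0.0, -0.5, 0.8]
gripper_width: 39.2
```

Request:
drive_tool(
  steps=[
    [7, 0, 0, -2.0, 0, 0, 0],
    [7, 0, 0, -5.0, 0, 0, 0],
    [7, 0, -2.0, -8.5, 0, 0, 0],
    [7, 0, -5.0, -10, 0, 0, 0],
    [7, 0, -8.0, -10, 0, 0, 0],
  ],
)

```text
t: 6.38
eef_pos: [521.5, 128.2, 360.0]
ee_rot: [-3.141, 0.01, -0.009]
force: [0.7, -0.0, -0.0]
gripper_width: 69.2
```

Request:
drive_tool(
  steps=[
    [7, 0, -2.0, 0, 0, 0, 0],
    [7, 0, -2, 0, 0, 0, 0],
    [7, 0, -2, 0, 0, 0, 0],
  ],
)

```text
t: 6.63
eef_pos: [520.6, 148.4, 356.2]
ee_rot: [3.141, -0.004, -0.0]
force: [-0.2, -0.3, -0.8]
gripper_width: 69.7
```

```bash
cat > pm.py <<'E'
from h import *
import sys
tag=sys.argv[1]
p,h,s=cur(); print("tcp",p.round(1),round(h,2),s["t"],s["gripper_width"])
for n in("top","scene"):
    im,d=snapshot(n);P=cloud(n,d);np.savez(f"{tag}_{n}.npz",im=im,d=d)
    cv2.imwrite(f"pics/{tag}_{n}.png",im[:,:,::-1])
    for q in("pan","pan_bar","pan_handle"):
        for r in look_for(q,n)[:4]:
            u,v=map(int,r["centre"]); print(n,q,np.round(r["centre"],1),round(r["conf"],2),P[v,u].round(0))
    X,Y,Z=P[...,0],P[...,1],P[...,2]; r=np.hypot(X-521,Y-55)<75
    lid=(d>0)&r&(Z>50)&(Z<68); print("lid",lid.sum(),cv2.minEnclosingCircle(P[lid][:,:2].astype(np.float32)))
    b=(d>0)&r&(Z>72)&(Z<98); print("bar",b.sum(),cv2.minAreaRect(P[b][:,:2].astype(np.float32)))
    g=(d>0)&(abs(X-521)<50)&(Z>30)&(Z<62)&(Y>122)&(Y<230)
    if g.sum()>8:
        print("handle",g.sum(),cv2.minAreaRect(P[g][:,:2].astype(np.float32)), P[g].mean(0).round(1))
E
python3 pm.py a
```

```text
tcp [520.6 148.4 356.2] -0.14 6.6333 69.6761276443524
top pan [122.1 177.3] 0.68 [537. 627.  49.]
top pan [225.7 269.5] 0.66 [236. 278.  59.]
top pan [297.3 193. ] 0.51 [489.  42.  62.]
top pan_handle [138.9 198.8] 0.64 [467. 576.  36.]
top pan_handle [197.5 268.4] 0.53 [229. 379.  -4.]
lid 196 ((479.520751953125, 51.23284149169922), 37.39426040649414)
bar 0 ((0.0, 0.0), (0.0, 0.0), 0.0)
scene pan [269.8 134.9] 0.76 [248. 336.  59.]
scene pan [215.  168.1] 0.7 [318. 116.  45.]
scene pan [214.4 225. ] 0.6 [530.  54.  55.]
scene pan [380.4 178.6] 0.6 [536. 628.  48.]
scene pan_bar [212.9 218.5] 0.65 [521.  53.  87.]
scene pan_bar [214.2 222.4] 0.55 [523.  56.  61.]
scene pan_bar [381.5 174.7] 0.52 [532. 629.  66.]
scene pan_bar [304.  207.4] 0.52 [609. 313. 157.]
scene pan_handle [244.5 215.2] 0.61 [526. 153.  54.]
scene pan_handle [357.8 170.3] 0.44 [476. 575.  37.]
lid 876 ((522.5718994140625, 62.48801803588867), 64.80327606201172)
bar 121 ((521.6965942382812, 55.74005126953125), (59.615108489990234, 18.569040298461914), 89.12930297851562)
handle 155 ((523.3101806640625, 160.73904418945312), (76.557373046875, 21.44525909423828), 87.1811294555664) [523.9 160.   49.6]
```

Request:
drive_tool(
  steps=[
    [7, 0.2, -2.7, 1, 0, 0, 0],
    [7, 0.2, -2.7, 4, 0, 0, 0],
    [7, 0.2, -2.7, 7.5, 0, 0, 0],
    [7, 0.2, -2.7, 10.5, 0, 0, 0],
    [7, 0.2, -2.7, 13, 0, 0, 0],
  ],
)

```text
t: 7.45
eef_pos: [522.5, 174.3, 224.3]
ee_rot: [3.141, -0.007, -0.001]
force: [-0.5, 0.4, -0.2]
gripper_width: 70.5
```

Request:
drive_tool(
  steps=[
    [6, 0, 0, 0.8, 0, 0, 0],
    [5, 0, 0, 1.2, 0, 0, 0],
    [4, 0, 0, 1.2, 0, 0, 0],
    [3, 0, 0, 1.2, 0, 0, 0],
    [2.4, 0, 0, 1.2, 0, 0, 0],
  ],
  squeeze=8,
)

```text
t: 7.87
eef_pos: [523.5, 174.6, 215.7]
ee_rot: [-3.141, 0.007, -0.004]
force: [0.8, -0.0, -0.7]
gripper_width: 39.5
```

Request:
drive_tool(
  steps=[
    [2, 0, 0, 0, 0, 0, 0],
    [1.6, 0, 0, 0, 0, 0, 0],
    [1.2, 0, 0, 0, 0, 0, 0],
    [1, 0, 0, 0, 0, 0, 0],
    [1, 0, 0, 0, 0, 0, 0],
  ],
)

```text
t: 8.28
eef_pos: [522.9, 174.6, 214.5]
ee_rot: [-3.141, 0.007, -0.0]
force: [-2.0, 2.7, 5.7]
gripper_width: 18.1
```

Request:
drive_tool(
  steps=[
    [1, 0, 0, 0, 0, 0, 0],
    [1, 0, 0, 0, 0, 0, 0],
  ],
  squeeze=30,
)

```text
t: 8.45
eef_pos: [522.8, 174.6, 214.5]
ee_rot: [-3.141, 0.007, 0.0]
force: [-2.6, 0.7, 6.1]
gripper_width: 17.6
```

```bash
python3 pm.py b | grep -v pan
```

```text
tcp [522.8 174.6 214.5] -0.26 8.45 17.582268387351114
lid 386 ((521.9627075195312, 52.800968170166016), 58.542503356933594)
bar 38 ((521.1600341796875, 37.41490936279297), (13.285167694091797, 23.626684188842773), 0.38132843375205994)
lid 881 ((524.2572021484375, 63.708892822265625), 66.07263946533203)
bar 122 ((522.677490234375, 56.00153732299805), (60.16515350341797, 17.724498748779297), 89.0477523803711)
handle 52 ((523.5278930664062, 136.68197631835938), (18.784500122070312, 28.898021697998047), 1.40532386302948) [525.6 135.9  48.7]
```

View pics/b_scene.png

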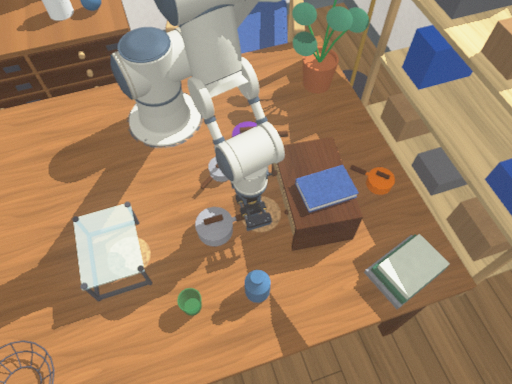

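Request:
drive_tool(
  steps=[
    [1, 0, 0.5, 0, 0, 0, 0],
    [1, 0, 1.7, 0, 0, 0, -0.002],
    [1, 0, 3.2, 0, 0, 0, -0.004],
    [1, 0, 4.7, 0, 0, 0, -0.006],
    [1, 0, 6.2, 0, 0, 0, -0.008],
  ],
  squeeze=35,
)

```text
t: 9.27
eef_pos: [522.9, 112.3, 214.6]
ee_rot: [-3.141, -0.006, -0.002]
force: [-0.0, 4.7, 6.3]
gripper_width: 17.8
```

Request:
drive_tool(
  steps=[
    [1, 0, 1.6, 0, 0, 0, 0],
    [1, 0, 3.2, 0, 0, 0, 0],
    [1, 0, 4.8, 0, 0, 0, 0],
    [1, 0, 6.4, 0, 0, 0, 0],
    [1, 0, 8, 0, 0, 0, 0],
  ],
)

```text
t: 9.68
eef_pos: [523.2, 32.0, 214.6]
ee_rot: [-3.141, -0.006, -0.002]
force: [-0.1, 5.8, 7.2]
gripper_width: 17.9
```

Request:
drive_tool(
  steps=[
    [1, 0, 1.6, 0, 0, 0, 0],
    [1, 0, 3.2, 0, 0, 0, 0],
    [1, 0, 4.7, 0, 0, 0, 0],
    [1, 0, 5.5, 0, 0, 0, 0],
    [1, 0, 5.8, 0, 0, 0, 0],
  ],
)

```text
t: 10.1
eef_pos: [523.4, -26.5, 214.6]
ee_rot: [-3.141, -0.004, -0.001]
force: [0.6, 5.3, 7.6]
gripper_width: 17.8
```

Request:
drive_tool(
  steps=[
    [1, 0, 0, 0, 0, 0, 0],
  ],
)

```text
t: 10.18
eef_pos: [523.4, -26.4, 214.5]
ee_rot: [3.141, 0.004, 0.001]
force: [-0.6, -2.9, 3.6]
gripper_width: 18.0
```

```bash
sed -i 's/Y-55/Y+(float(sys.argv[2]))/; s/(Y>122)&(Y<230)/(Y>-sy+67)\&(Y<-sy+175)/; s/^tag=.*/tag=sys.argv[1]; sy=float(sys.argv[2])/' pm.py; python3 pm.py c 146
```

```text
tcp [523.4 -26.4 214.5] 0.16 10.1833 17.966916007540213
top pan [121.7 181.5] 0.81 [522. 625.  66.]
top pan [226.  270.1] 0.56 [233. 275.  60.]
top pan_handle [196.5 270.4] 0.56 [222. 382.  -1.]
top pan_handle [138.7 200.5] 0.5 [461. 587.  -2.]
lid 46 ((474.9131774902344, -136.47535705566406), 27.54608726501465)
bar 0 ((0.0, 0.0), (0.0, 0.0), 0.0)
scene pan [380.2 180.7] 0.96 [544. 624.  49.]
scene pan [221.1 164.8] 0.91 [321. 138.  63.]
scene pan [151.6 242.3] 0.65 [ 528. -143.   63.]
scene pan [302.5 206.8] 0.47 [605. 308. 159.]
scene pan_bar [248.5 129.1] 0.59 [226. 265.  88.]
scene pan_handle [279.7 131.6] 0.7 [243. 376.  53.]
scene pan_handle [149.5 241. ] 0.57 [ 533. -146.   83.]
scene pan_handle [357.4 168.7] 0.45 [472. 576.  43.]
lid 798 ((524.550048828125, -135.40867614746094), 62.99877166748047)
bar 128 ((524.532958984375, -143.51724243164062), (59.37795639038086, 17.98638153076172), 88.48208618164062)
handle 35 ((525.4529418945312, -69.13583374023438), (19.179906845092773, 20.754009246826172), 89.36732482910156) [526.9 -69.9  48.6]
```

Request:
drive_tool(
  steps=[
    [1, -0.02, 0.5, 0, 0, 0, 0],
    [1, -0.05, 1.6, 0, 0, 0, 0],
    [1, -0.1, 2.9, 0, 0, 0, 0],
    [1, -0.14, 4.2, 0, 0, 0, 0],
    [1, -0.18, 5.4, 0, 0, 0, 0],
  ],
)

```text
t: 11.0
eef_pos: [521.6, -79.3, 214.5]
ee_rot: [-3.141, -0.006, -0.001]
force: [0.2, 6.1, 9.6]
gripper_width: 17.6
```

Request:
drive_tool(
  steps=[
    [1, 0, 1.1, 0, 0, 0, 0],
    [1, 0, 2, 0, 0, 0, 0],
    [1, 0, 2.5, 0, 0, 0, 0],
    [1, 0, 2.8, 0, 0, 0, 0],
    [1, 0, 2.8, 0, 0, 0, 0],
  ],
)

```text
t: 11.42
eef_pos: [521.7, -107.6, 214.4]
ee_rot: [-3.141, -0.005, -0.0]
force: [-0.4, -3.5, 5.6]
gripper_width: 17.9
```

```bash
python3 pm.py d 228; python3 - <<'E'
import cv2
a=cv2.imread('pics/d_scene.png')[180:320,40:240]; cv2.imwrite('pics/d1.png',cv2.resize(a,(800,560),interpolation=cv2.INTER_CUBIC))
E
```

```text
tcp [ 521.7 -107.6  214.4] 0.19 11.4167 17.911419367884132
top pan [121.9 180.9] 0.81 [526. 626.  62.]
top pan [264.7 245.5] 0.78 [314. 150.  41.]
top pan [225.9 268.9] 0.68 [240. 278.  60.]
top pan_bar [120.  178.6] 0.61 [532. 628.  68.]
top pan_bar [266.6 246.5] 0.55 [311. 143.  41.]
top pan_bar [228.3 274.9] 0.49 [224. 267.  85.]
top pan_handle [134.  200.6] 0.6 [461. 601.  -4.]
top pan_handle [198.7 267. ] 0.47 [240. 368.  49.]
lid 0 ((0.0, 0.0), 0.0)
bar 0 ((0.0, 0.0), (0.0, 0.0), 0.0)
scene pan [223.  167.1] 0.88 [324. 143.  47.]
scene pan [380.6 179.5] 0.7 [541. 625.  50.]
scene pan [250.2 136.9] 0.66 [233. 270.  56.]
scene pan [141.5 247.5] 0.44 [ 531. -176.   56.]
scene pan_bar [377.8 172. ] 0.62 [519. 621.  64.]
scene pan_bar [248.5 128.5] 0.44 [220. 267.  86.]
scene pan_handle [205.  181.1] 0.64 [1113.   -5. 1221.]
scene pan_handle [275.3 131.9] 0.44 [237. 363.  51.]
lid 62 ((523.0648193359375, -178.20611572265625), 33.80260467529297)
bar 0 ((0.0, 0.0), (0.0, 0.0), 0.0)
handle 25 ((529.124267578125, -123.75540161132812), (76.2801513671875, 16.396480560302734), 79.3116683959961) [ 525.3 -149.2   48. ]
```

View pics/d1.png

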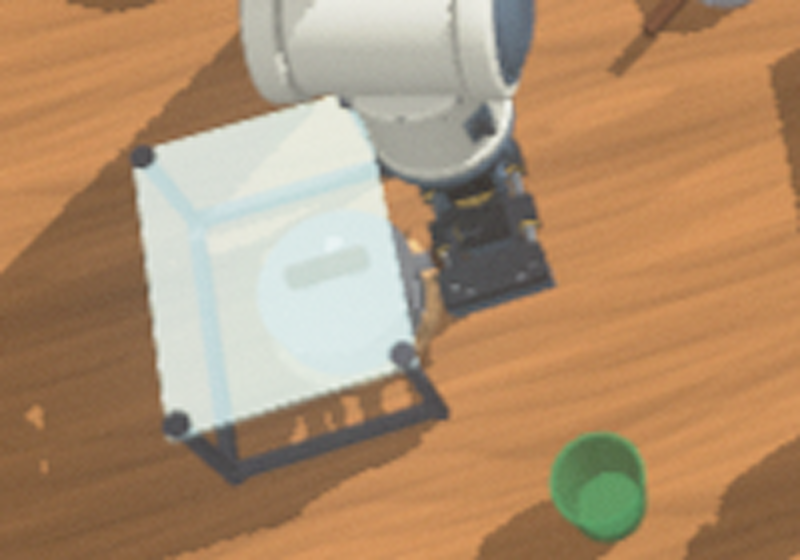

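The pan is under the glass with the gripper clear of it. The lid is centred near full-frame (124.5,252.5), and a cork rim is visible at the open side. Next I check by projection.

```bash
python3 - <<'E'
from h import *
for y in(-222,-225.3,-228.5): print(y,proj("scene",[[521.5,y,60],[521.5,y,86],[521.5,y-30,86],[521.5,y+30,86]]).round(1).tolist())
# overlay: cork circle z=0 (goal), lid circle z=60, bar at nominal in scene frame
im=cv2.imread("pics/d_scene.png"); big=cv2.resize(im[200:300,80:220],(800,571),interpolation=cv2.INTER_CUBIC)
t=np.linspace(0,2*np.pi,80)
def dr(P,col): q=(proj("scene",P)-[80,200]+.5)*800/140; cv2.polylines(big,[q.astype(np.int32)],True,col,1)
o=np.array([521.5,-225.3])
for r,z,col in((67,0,(0,0,255)),(59,60,(0,255,0))): dr(np.c_[o[0]+r*np.cos(t),o[1]+r*np.sin(t),z+0*t],col)
dr(np.array([[o[0]+a,o[1]+b,86] for a,b in((-8,-30),(8,-30),(8,30),(-8,30))]),(255,0,0))
cv2.imwrite("pics/d2.png",big)
E
```

```text
-222 [[124.9, 248.3], [122.5, 244.9], [112.3, 247.9], [132.6, 241.9]]
-225.3 [[123.8, 248.6], [121.4, 245.2], [111.2, 248.2], [131.5, 242.2]]
-228.5 [[122.7, 249.0], [120.3, 245.5], [110.1, 248.5], [130.4, 242.5]]
```

View pics/d2.png

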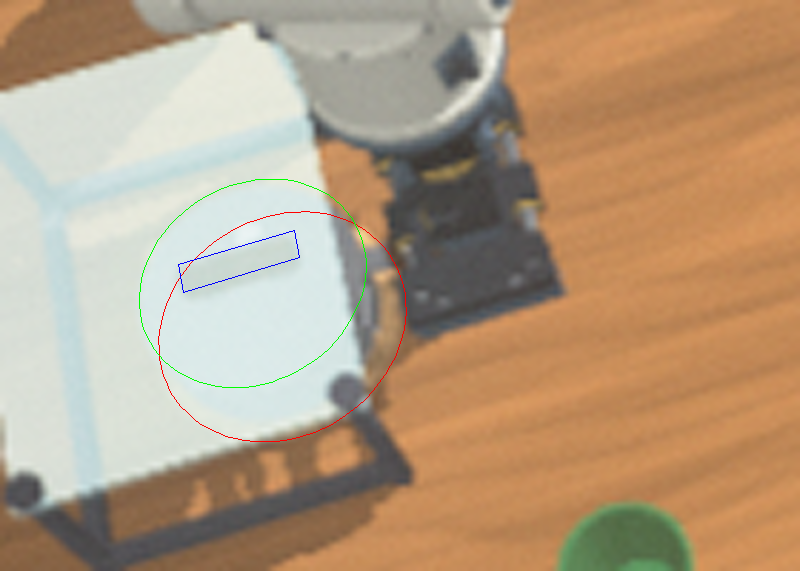

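The overlay fits: the bar is within about 1 px of the goal outline and the cork rim matches. I release.

Request:
drive_tool(
  steps=[
    [2.0, 0, 0, 0, 0, 0, 0],
    [2.4, 0, 0, 0, 0, 0, 0],
    [3.2, 0, 0, 0, 0, 0, 0],
    [4.5, 0, 0, 0, 0, 0, 0],
    [6, 0, 0, 0, 0, 0, 0],
  ],
)

```text
t: 12.23
eef_pos: [521.6, -107.4, 214.1]
ee_rot: [-3.141, -0.006, 0.0]
force: [-0.1, -0.0, -0.2]
gripper_width: 41.0
```

Request:
drive_tool(
  steps=[
    [6, 0, 0, -1.0, 0, 0, 0],
    [6, 0, 0, -3.5, 0, 0, 0],
    [6, 0, 0, -7, 0, 0, 0],
    [6, 0, -2, -10.5, 0, 0, 0],
    [6, 0, -5, -14, 0, 0, 0],
  ],
)

```text
t: 12.65
eef_pos: [521.4, -61.0, 353.5]
ee_rot: [3.141, 0.002, 0.002]
force: [1.0, 0.9, 0.9]
gripper_width: 60.0
```

Request:
drive_tool(
  steps=[
    [6, 0, -4, -2.0, 0, 0, 0],
    [6, 0, -8, -4, 0, 0, 0],
    [6, 0, -12, -4, 0, 0, 0],
    [6, 0, -16, -4, 0, 0, 0],
    [6, 0, -18, -4, 0, 0, 0],
  ],
)

```text
t: 13.07
eef_pos: [520.1, 123.2, 392.3]
ee_rot: [-3.141, -0.008, -0.003]
force: [-0.9, -1.0, -0.4]
gripper_width: 59.9
```

Request:
drive_tool(
  steps=[
    [6, 0, -3, 0, 0, 0, 0],
    [6, 0, -5, 0, 0, 0, 0],
    [6, 0, -5, 0, 0, 0, 0],
  ],
)

```text
t: 13.32
eef_pos: [520.1, 172.8, 391.6]
ee_rot: [-3.141, -0.01, -0.001]
force: [-0.6, 0.9, -0.1]
gripper_width: 59.6
```

```bash
python3 pm.py e 228 | grep -v "pan"; python3 - <<'E'
from h import *
out=[]
for n,o,(u0,v0) in(("scene",(521.5,-225.3),(80,190)),("top",(522,-228.4),(320,140))):
    im=cv2.imread(f"pics/e_{n}.png"); S=4 if n=="scene" else 4; big=cv2.resize(im[v0:v0+100,u0:u0+100],(400,400),interpolation=cv2.INTER_CUBIC)
    t=np.linspace(0,2*np.pi,80)
    def dr(P,col): q=(proj(n,P)-[u0,v0]+.5)*4; cv2.polylines(big,[q.astype(np.int32)],True,col,1)
    dr(np.c_[o[0]+67*np.cos(t),o[1]+67*np.sin(t),0*t],(0,0,255))
    for x0,y0,y1,z,c in((8,-30,30,86,(255,0,0)),(9,70,143,51,(0,255,0))): dr(np.array([[o[0]+a,o[1]+b,z] for a,b in((-x0,y0),(x0,y0),(x0,y1),(-x0,y1))]),c)
    out.append(big)
cv2.imwrite("pics/e1.png",np.hstack(out))
for n in("top","scene"):
    z=np.load(f"e_{n}.npz");P=cloud(n,z["d"]);X,Y,Z=P[...,0],P[...,1],P[...,2]
    for nm,c in(("vase",(735,115)),("votive",(742,-70))):
        m=(np.hypot(X-c[0],Y-c[1])<60)&(Z>25); print(n,nm,P[m].mean(0).round(0),P[m].max(0).round(0))
    gl=(Z>112)&(Z<135)&(abs(X-530)<190)&(Y<-100)&(Y>-420); print("glass",cv2.minAreaRect(P[gl][:,:2].astype(np.float32)))
    bk=(Z>172)&(Z<192)&(abs(X-500)<190)&(Y>250)&(Y<530); print(n,"book",cv2.minAreaRect(P[bk][:,:2].astype(np.float32)))
E
```

```text
tcp [520.1 172.8 391.6] 0.35 13.3167 59.567211422046626
lid 128 ((522.8014526367188, -190.8191375732422), 43.97800064086914)
bar 0 ((0.0, 0.0), (0.0, 0.0), 0.0)
handle 111 ((522.199951171875, -123.30093383789062), (14.154812812805176, 71.9990463256836), 0.6727913022041321) [ 522.1 -121.1   49.7]
lid 62 ((523.380859375, -177.37844848632812), 30.517385482788086)
bar 0 ((0.0, 0.0), (0.0, 0.0), 0.0)
handle 170 ((522.89599609375, -122.12886047363281), (77.10620880126953, 19.4843692779541), 89.75782012939453) [ 524.6 -121.2   49.6]
top vase [745. 120.  95.] [788. 154. 135.]
top votive [741. -81.  55.] [769. -44.  74.]
glass ((522.544677734375, -257.93096923828125), (230.61573791503906, 172.79263305664062), 0.40213248133659363)
top book ((574.047119140625, 393.2249755859375), (104.12019348144531, 151.88478088378906), 0.7528043985366821)
scene vase [766. 116.  94.] [792. 156. 136.]
scene votive [732. -76.  56.] [769. -41.  76.]
glass ((520.941650390625, -255.084228515625), (233.56430053710938, 171.27774047851562), 0.0013952180743217468)
scene book ((574.517578125, 395.8204345703125), (156.04702758789062, 109.87268829345703), 89.69132995605469)
```

View pics/e1.png

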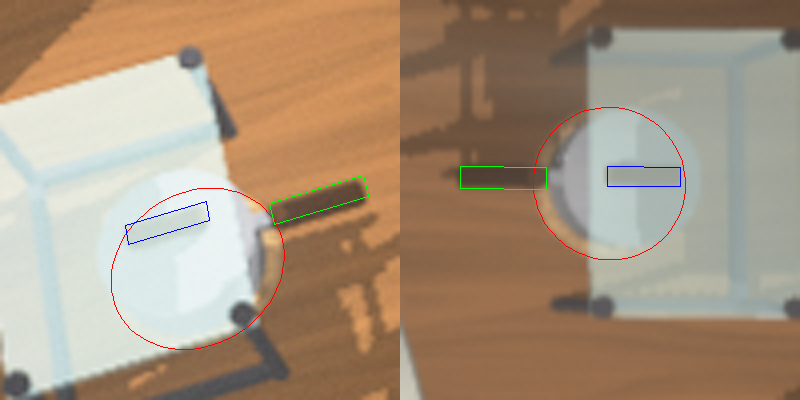

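```bash
python3 -c "
from plant import *
print(hand_in())"
```

```text
the job is handed in; nothing more can be done
None
```

I drew the large steel pan out from under the stand by its lid bar and let go. Then I gripped its handle, slid it in through the shelf's open side onto the cork mark and let go. I handed the job in at about 13.4 s, with the arm clear of everything.

- **Pan position:** in both cameras the drawn goal outlines line up with the real bar and handle to about 1 px (2–3 mm). The base may be up to 10 mm off centre and still be inside the mark.
- **Handle direction:** it points straight out of the open side, within about 0.5° of the shelf.
- **Rest of the scene:** the vase, votive glass, book and glass shelf measure the same as before, within 1 mm.
- **Forces:** the wrist force stayed under about 12 N in every reading. A constant 4–10 N of downward press showed on the pan while it was held, and it was never lifted.
- **Disagreements:** the two cameras differ by about 3 mm in y, so I compared pan and shelf within the same camera. The trained network did not find the pan under the glass in the top view; I used depth and the drawn outlines there.

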